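Hook a vial tray forward out of a deep sample bay

ROBOT

A 7-joint arm with a two-finger parallel gripper is mounted at the origin on the work surface. World frame = base frame: x ahead of the robot, y to its left, z up, the work surface at z = 0. Lengths are in m, angles in rad, forces in N, time in s.
With the tool pointing down it reaches from about 0.35 to 0.9 m from the base axis. Payload 8.1 kg.
Tool frame: the origin (TCP) lies at the very end of the fingers, on their centre line; the grasp point (between the pads) lies 19 mm behind it; z points along the fingers, y is the line along which they close (so a half turn about z gives the same grasp; the last joint's range is limited). The gripper opens to 92 mm and grips with 3 to 60 N. Pads are 19 mm wide; open, the fingers measure 130 mm over their backs; the gripper's body (75 mm by 190 mm) begins 47 mm behind the grasp point.
Start: joints at [1.157, 0.434, 0.025, 1.573, -0.012, 1.134, -0.075], TCP at [0.191, -0.595, 0.227] pointing down, gripper open.
Joint ranges: [-2.62, 2.62], [-0.44, 2.09], [-1.27, 1.32], [0.08, 2.57], [-1.32, 4.46], [0.12, 2], [-2.74, 2.74]. Speed limits (rad/s): [2.22, 2.22, 3.01, 3.01, 3.14, 3.14, 3.14].

INTERFACE

Orientations are given as a rotation vector (axis times angle).
In Python, from cell import readout, cams, job gives the robot as it stands.
- The arm moves only by the tool drive_tool, never from a script. Its argument "commands" is a list of rows, each a list of 3 entries, a list of its own where there are three numbers: the turn, a rotation vector about the tool's x, y, z in rad, then the shift along the tool's x, y, z in cm, then the gripper's target within -1 to 1 (fully open at 1, half-way at 0, shut at -1). A call has 1 to 20 rows; each row is the pose to reach, as a shift and turn from the pose commanded when the call began, along the tool's axes at that moment; what a row does not reach only later rows make up. A row lasts 1/12 s, in which the tool goes at most 41.7 mm and 7.16 degrees, less where a joint would pass 70% of its speed; a pose out of reach is approached as far as the arm can. A call with a gripper value outside its range is refused whole. The fingers move at their own pace and stop on an object; "newtons" is the grip in N (left out, the last holds). Time passes only in rows, so rows that repeat a pose let the fingers close. It gives the time, the measured TCP pose, the force, the opening and the grip force at its end, in the units of the state.
- readout.observe(): the state, without advancing time (a new reading comes with each control period).
- cams.get_image(name): name is "scene" or "side" or "wrist"; returns the picture (420x560x3 uint8, blue, green, red); there is no depth.
- cams.camera_info(name): a dict with "camera_matrix" (3x3 intrinsics, pixels), "k1" (the pictures are not rectified: a ray, as slopes to the right and down, at radius r is drawn at 1 + k1 r^2 times it, then the intrinsics apply), "R" (3x3) and "t" (3): a world point X has camera coordinates R X + t. Camera axes: x right, y down, z forward; pixel columns grow to the right and rows downward; lengths in m; the calibration is good to about 2 mm. A picture is of the moment at which its call begins: read the wrist's pose just before it. camera_info takes no time and is no camera call; for the wrist camera it gives the pose at the moment of the call.
- job.sign_off(): hands the job in; it is judged then, once.
The state is a dict: "clock": time; "joints": joint angles; "dq": joint speeds; "joint_efforts": joint torques, N m; "position": TCP position; "ee_rot": TCP orientation; "force": force on the tool from outside, world axes, zero at the start; "ft_torque": the same for the moment, N m; "width": opening from 0.0 (shut) to 1.0 (fully open); "gripper_force": force on a finger pad.
Only numpy, scipy, OpenCV 4.12 (cv2) and the standard library are available. Lean on these libraries where they do the work, as an engineer would, in place of code of your own. Each camera call takes 0.05 s, during which the arm holds its last target. There are 200 camera calls.

TASK

Take the tray hook from the rubber mat, reach under the wire guard of the sample bay, drop the hook's tooth behind the front lip of the tray with the six large vials, and draw that tray forward along its lane until it is felt to press firmly against the buffer of the stop bar, smoothly and gently, never slamming or wrenching it. Then unhook, leave the tray resting in contact with the buffer, and lay the hook back flat on the mat. Only the hook may touch the trays; leave the tray of small vials and everything else on the bench where they are.

Things in the scene. Friction and masses are not known exactly. Their poses are not given: they have to be found in the camera images.
- hook: Tray hook, 0.15 kg. Grey plastic handle 90 long (x) x 24 wide (y) x 36 high; from its front a round steel rod, 10 thick, runs along +x, axis 32 above the underside, to a flat upright tooth at its end. Origin: middle of the handle's underside; z up. Lies on handle and tooth on the mat. Balance point about 15 ahead of the origin. Grip across the 24 mm; a load at the tooth may turn it a little in the grip.
- hook_tip (a point): Middle of the lower end of the hook's steel tooth, 190 ahead (+x) of the hook's origin and level with its underside. The tooth is 6 thick (x), 24 wide (y) and hangs 27 below the rod's lower side.
- large_tray: Grey tray with six large capped vials (26 thick, tops 74 above the tray's underside, fixed in it), 135 long, 99 wide. Origin: underside, below the middle of the lip's front face; x points back into the bay, z up. Starts in either lane, lip at bay x = 80 to 100. About 0.7 kg, true mass and friction unknown: sliding takes some 2 to 10 N.
- large_lip (a point): Middle of the top edge of the large tray's front lip, 26 above the tray's underside. The lip is a wall 4 thick; behind it an open gutter 30 long (tray x = 4 to 34), as wide as the tray, its floor 4 above the underside; then a 22 high block with the vials. Same axes as the tray.
- small_tray: The other tray, of the same outline, lip and gutter, with twenty small vials (12 thick, tops 49 above the underside), in the other lane: leave alone. Origin and axes as for the large tray.
- bay: White fixed sample bay: floor 12 thick, x = -20 to 280; two lanes 105 wide (middles at y = +56.5 and -56.5) between rails 32 high. Origin: on the table, midway between the lanes, at the front end of the lanes; x points back into the bay, z up. Side walls and a guard of steel wires (6 thick, lower side 115 above the table) cover x = 30 to 280; front open.
- stop_bar: Aluminium bar fixed across the front of both lanes, bay x = -14 to -6, top 24 above the table; same origin and axes as the bay. On screws it carries a black rubber buffer strip, top 22 high, that stops the trays: its face was set by hand at bay x = 0 to 30, not measured: feel for it. A steady press of 4 to 10 N for half a second seats a tray, which then stays touching; over 20 N there or between hook and tray is slamming.
- mat: Black rubber mat on the table, 320 (x) x 130 (y) x 4 thick; origin: middle of its underside. The hook lies on it at the start.
- wash_bottle: White plastic wash bottle, 64 diameter, 160 tall; a bystander. Origin: middle of its underside.
- beaker: Open glass beaker, 70 across, 85 tall; a bystander. Origin: middle of its underside.
- stray_vial: Capped glass vial standing on the mat behind the hook's handle, 28 diameter, 60 tall; a bystander. Origin: middle of its underside.
- stray_vial2: Capped glass vial standing beside the mat, 28 diameter, 60 tall; a bystander. Origin: middle of its underside.
- tip_box: Closed grey box of pipette tips, 120 x 80 x 50; a bystander. Origin: middle of its underside.
- reagent: Amber glass reagent bottle, 70 diameter, 150 tall; a bystander. Origin: middle of its underside.
Not all that is in view belongs to the job. What is shaped like the hook but orange is not meant.

How it is judged:
On the way, in this order (a step that is already met when the one before it is completed fails the run):
1. the hook's tooth is down in the gutter behind the large tray's lip, the tray still deep in the bay (x of hook_tip in the frame of large_tray between 0.004 and 0.034 m and y of hook_tip in the frame of large_tray between -0.045 and 0.045 m and z of hook_tip in the frame of large_tray below 0.018 m and x of large_tray in the frame of bay above 0.05 m), for 0.1 s.
2. with the tooth behind the lip, the large tray is pressed against the stop bar's buffer with at least 3 N (x of hook_tip in the frame of large_tray between 0.004 and 0.034 m and y of hook_tip in the frame of large_tray between -0.045 and 0.045 m and z of hook_tip in the frame of large_tray below 0.018 m and x of large_tray in the frame of bay below 0.034 m and contact force between large_tray and stop_bar above 3 N), for 0.3 s.
At the end, for the whole second after the job is handed in: The large tray lies flat and straight in its lane (0.08 rad), its lip still touching the buffer (at least 0.1 N, bay x below 34 mm); the hook lies flat (0.12 rad), upright as at the start, the middle of its handle over the mat and its underside at most 6 mm above the mat; both at rest (x of large_tray in the frame of bay below 0.034 m and contact force between large_tray and stop_bar above 0.1 N and z of large_tray in the frame of bay below 0.016 m and angle between the x axis of large_tray and the x axis of bay, either way round below 0.08 rad and x of hook in the frame of mat between -0.16 and 0.16 m and y of hook in the frame of mat between -0.065 and 0.065 m and z of hook in the frame of mat below 0.01 m and angle between hook's own z axis and vertical below 0.12 rad and linear speed of each of hook, large_tray below 0.02 m/s).
It fails at once if more than 20 N between hook and large tray, or between large tray and stop bar or its buffer (contact force between hook and large_tray above 20 N or contact force between large_tray and stop_bar above 20 N).
It fails at once if the robot itself touches a tray (contact force between any of the fingers, the arm and large_tray above 0.5 N or contact force between any of the fingers, the arm and small_tray above 0.5 N).
It fails at once if the large tray is tipped (angle between large_tray's own z axis and vertical above 0.15 rad).
It fails at once if the tray of small vials is shifted by more than 10 mm (distance of small_tray from where it was at the start of the episode above 0.01 m).
It fails at once if a bystander is shifted by more than 20 mm (distance of any of wash_bottle, beaker, stray_vial, stray_vial2, tip_box, reagent from where it was at the start of the episode above 0.02 m).
It also fails if it takes over 69 s, if anything falls off the work surface, if the arm or the gripper's body presses on something with over 40 N, if the wrist force passes 120 N, or if a joint passes its speed limit or range.

## Working session

There is one attempt and no reset: what is moved stays moved. The work goes in short steps, Python scripts to look and compute and a tool call to move; the robot and the scene stay as the last step left them, time stands still between calls to the robot, and variables do not carry over. Pictures are saved under pics/ and viewed, at most 14 in all, crops included, and the job is handed in when it is done.

Besides the shell and the picture viewer there is one more tool, called after "Emit:" in YAML: its name, and indented under it one key for each argument. drive_tool: Moves the arm, as the interface text tells. Its arguments: {"type":"object","properties":{"commands":{"type":"array"},"newtons":{"type":"number"}},"required":["commands"]}

```bash
mkdir -p pics; ls; cat > h.py <<'E'
import numpy as np, cv2
from cell import readout, cams, job
def snap(n,f):
    i=cams.camera_info(n); im=cams.get_image(n); cv2.imwrite(f'pics/{f}.png',im); return im,i
def ray(i,u,v):
    K=np.array(i["camera_matrix"]);k=i["k1"]
    d=np.array([(u-K[0,2])/K[0,0],(v-K[1,2])/K[1,1]]);p=d.copy()
    for _ in range(30): p=d/(1+k*(p@p))
    R=np.array(i["R"]);return -R.T@np.array(i["t"]), R.T@np.r_[p,1]
def onz(i,u,v,z):
    o,d=ray(i,u,v);return o+d*(z-o[2])/d[2]
def proj(i,X):
    K=np.array(i["camera_matrix"]);c=np.array(i["R"])@np.array(X)+np.array(i["t"]);p=c[:2]/c[2];p=p*(1+i["k1"]*(p@p))
    return K[:2,:2]@p+K[:2,2]
E
python3 - <<'E'
from h import *
a,i=snap("scene","s1");b,j=snap("side","d1");c,k=snap("wrist","w1")
for q in (i,j,k): print(-np.array(q["R"]).T@np.array(q["t"]),np.array(q["R"])[2])
print(readout.observe())
E
```

```text
pics
[ 1.06164532 -0.74746183  0.73116384] [-0.50274099  0.63322578 -0.58845272]
[0.0845286  1.10232755 0.95335152] [ 0.25455665 -0.75550188 -0.60367029]
[ 0.25601071 -0.5735068   0.38442148] [-0.24225978 -0.07638914 -0.96719951]
{'clock': 0.15, 'joints': array([ 1.15739517,  0.43506763,  0.02498519,  1.57386651, -0.01160928,
        1.13395809, -0.07509778]), 'dq': array([ 0.00040996, -0.0026572 , -0.00233194, -0.00334652,  0.00104265,
        0.00170137, -0.0001532 ]), 'joint_efforts': array([ 2.82693458e-03, -6.68261003e+01,  9.86319892e-01, -3.14690924e+01,
       -6.04576268e-02,  3.93057265e-02,  1.93628948e-04]), 'position': array([ 0.19098085, -0.5947238 ,  0.22613078]), 'ee_rot': array([-3.10264810e+00, -4.85944984e-01,  4.38908705e-04]), 'force': array([-0.83010292,  0.07412385,  0.90975145]), 'ft_torque': array([0.00780912, 0.03212719, 0.04535669]), 'gripper_force': 0.0, 'width': 1.0006184324769558}
```

View pics/s1.png

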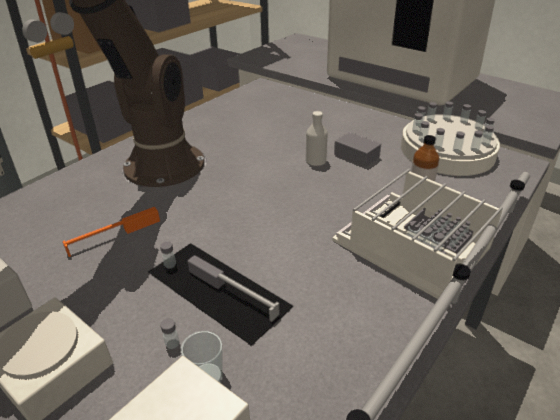

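View pics/d1.png

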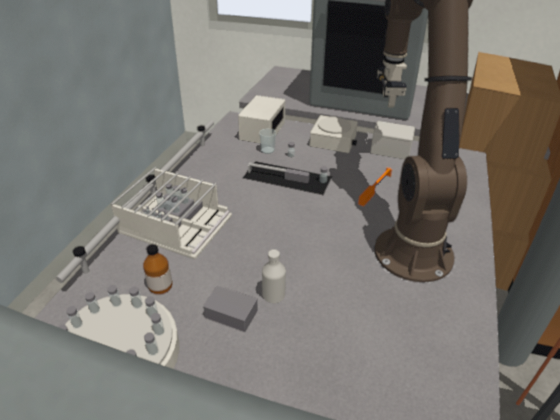

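The scene view shows the grey hook on the black mat (handle about 205,270, tooth 275,310). The orange lookalike is at (140,220), and the white bay with its wire guard is at about (425,230). Only the grey hook fits the description. Next is a close crop of the hook, plus the bay from both cameras.

```bash
python3 - <<'E'
import cv2,numpy as np
s=cv2.imread('pics/s1.png');d=cv2.imread('pics/d1.png')
r=lambda im,x,y,w,h,f:cv2.resize(im[y:y+h,x:x+w],None,fx=f,fy=f,interpolation=cv2.INTER_CUBIC)
A=r(s,330,165,200,150,2);A=r(s,330,170,133*1,100,3)
A=r(s,330,160,200,150,2);B=r(d,100,160,133,100,3)
C=r(s,140,235,160,120,2.5);D=r(d,235,150,100,75,4)
g=lambda m:cv2.resize(m,(400,300))
cv2.imwrite('pics/c1.png',np.vstack([np.hstack([g(A),g(B)]),np.hstack([g(C),g(D)])]))
E
```

```text
(no output)
```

View pics/c1.png

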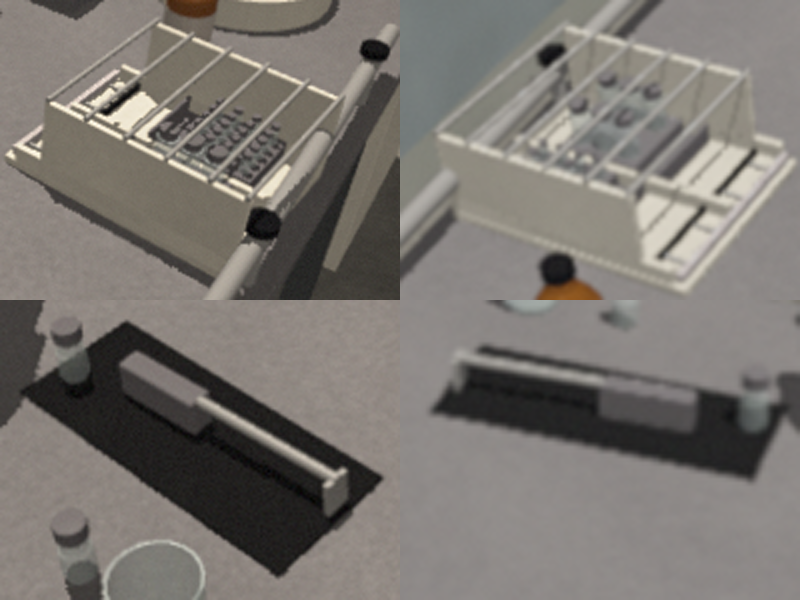

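```bash
python3 - <<'E'
from h import *
i=cams.camera_info("scene");j=cams.camera_info("side")
S=lambda u,v:(140+u/2.5,235+(v-300)/2.5)
D=lambda u,v:(235+(u-400)/4,150+(v-300)/4)
for n,(u,v),z in [("mat",(127,321),.004),("mat",(22,390),.004),("mat",(278,576),.004),("mat",(382,478),.004)]: print("scene",n,onz(i,*S(u,v),z).round(4))
for n,(u,v),z in [("handle back-top R",(122,358),.04),("handle back-top far",(205,0),.04),("rod tip top",(335,472),.041),("rod base",(198,404),.041),("tooth bottom",(338,514),.004),("stray",(75,388),.004),("stray2",(80,595),0)]: print("scene",n,onz(i,*S(u,v),z).round(4))
for n,(u,v),z in [("mat",(785,405),.004),("mat",(753,478),.004),("mat",(432,410),.004),("tooth bottom",(458,388),.004),("handle top bk",(697,389),.04),("handle top front",(600,378),.04)]: print("side",n,onz(j,*D(u,v),z).round(4))
A=lambda u,v:(330+u/2,160+v/2);B=lambda u,v:(100+(u-400)/3.0,160+v/3.0)
print("bay scene frontleft z0",onz(i,*A(12,160),0).round(4),onz(i,*A(5,152),.012).round(4))
for n,(u,v),z in [("front near bot",(687,291),0),("front near top",(690,278),.012),("front far top",(797,163),.012),("wallbottom back",(460,215),0)]: print("side",n,onz(j,*B(u,v),z).round(4))
print("reagent",onz(j,158,288,0),"wash",onz(j,273,297,0),"beaker",onz(i,203,375,0),onz(j,267,150,0),"tip",onz(j,232,315,.025))
E
```

```text
scene mat [ 0.3495 -0.2122  0.004 ]
scene mat [ 0.3447 -0.3369  0.004 ]
scene mat [ 0.6619 -0.3491  0.004 ]
scene mat [ 0.6646 -0.2223  0.004 ]
scene handle back-top R [ 0.4185 -0.2762  0.04  ]
scene handle back-top far [-0.0411  0.3027  0.04  ]
scene rod tip top [ 0.6518 -0.2664  0.041 ]
scene rod base [ 0.513  -0.2772  0.041 ]
scene tooth bottom [ 0.6598 -0.274   0.004 ]
scene stray [ 0.381  -0.3055  0.004 ]
scene stray2 [ 0.5535 -0.4525  0.    ]
side mat [ 0.3435 -0.3359  0.004 ]
side mat [ 0.3437 -0.2089  0.004 ]
side mat [ 0.6595 -0.2179  0.004 ]
side tooth bottom [ 0.6502 -0.2618  0.004 ]
side handle top bk [ 0.4176 -0.2809  0.04  ]
side handle top front [ 0.5088 -0.2695  0.04  ]
bay scene frontleft z0 [0.6174 0.0135 0.    ] [0.6098 0.0086 0.012 ]
side front near bot [ 0.6345  0.2315 -0.    ]
side front near top [0.6333 0.2242 0.012 ]
side front far top [0.6043 0.0138 0.012 ]
side wallbottom back [0.9271 0.2069 0.    ]
reagent [6.79008395e-01 3.83118170e-01 1.11022302e-16] wash [0.35870651 0.30615097 0.        ] beaker [ 6.34278730e-01 -4.50050247e-01  1.11022302e-16] [ 0.64522139 -0.4500465   0.        ] tip [0.43216256 0.42048889 0.025     ]
```

```bash
python3 - <<'E'
from h import *
a=0.11;c=np.array([.641,.117])
def W(x,y,z): return np.r_[c+np.array([np.cos(a)*x+np.sin(a)*y,-np.sin(a)*x+np.cos(a)*y]),z]
for n in("scene","side"):
    i=cams.camera_info(n)
    m=cv2.resize(cv2.imread('pics/s1.png' if n=="scene" else 'pics/d1.png'),None,fx=4,fy=4,interpolation=cv2.INTER_CUBIC)
    for s,col in((1,(0,0,255)),(-1,(255,0,0))):
        for h in (.012,.06):
            p=np.array([proj(i,W(x,s*.0565+y,h)) for x,y in((.09,-.05),(.09,.05),(.225,.05),(.225,-.05))])
            cv2.polylines(m,[np.int32(p*4)],True,col,1)
    for x,y,z in((-.02,-.117,.012),(-.02,.117,.012),(.03,.117,.115),(.28,.117,.115),(.03,-.117,.115),(.28,-.117,.115)):
        cv2.circle(m,tuple(np.int32(proj(i,W(x,y,z))*4)),4,(0,255,0),-1)
    if n=="scene": A=m[640:1240,1320:2120]
    else: B=m[640:1040,400:940]
cv2.imwrite('pics/c2.png',np.hstack([cv2.resize(A,(400,300)),cv2.resize(B,(400,300))]) if 0 else np.vstack([A[:300+60],np.pad(B,((0,0),(0,800-540),(0,0)))])[:760])
o=cv2.imread('pics/c2.png');cv2.imwrite('pics/c2.png',cv2.resize(o,(632,600)))
E
```

```text
(no output)
```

View pics/c2.png

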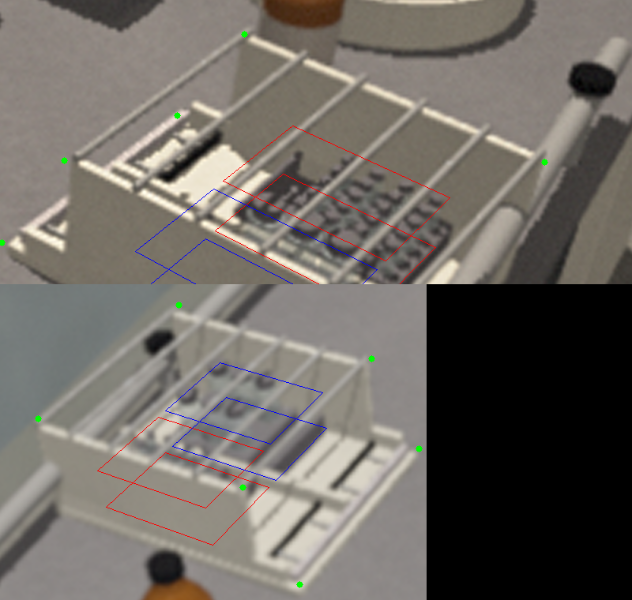

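The bay overlay fits to within about 5 mm. The large caps lie in the right-hand lane (-y, blue outline) and the small vials in the left lane (+y, red outline). Next I move above the hook for a close look.

Emit:
drive_tool:
  commands:
    - [[0,0,0.28],[36.5,-22.2,3.0],1]
    - [[0,0,0.28],[36.5,-22.2,3.0],1]
    - [[0,0,0.28],[36.5,-22.2,3.0],1]
    - [[0,0,0.28],[36.5,-22.2,3.0],1]
    - [[0,0,0.28],[36.5,-22.2,3.0],1]
    - [[0,0,0.28],[36.5,-22.2,3.0],1]
    - [[0,0,0.28],[36.5,-22.2,3.0],1]
    - [[0,0,0.28],[36.5,-22.2,3.0],1]
    - [[0,0,0.28],[36.5,-22.2,3.0],1]
    - [[0,0,0.28],[36.5,-22.2,3.0],1]
    - [[0,0,0.28],[36.5,-22.2,3.0],1]
    - [[0,0,0.28],[36.5,-22.2,3.0],1]
    - [[0,0,0.28],[36.5,-22.2,3.0],1]
    - [[0,0,0.28],[36.5,-22.2,3.0],1]
    - [[0,0,0.28],[36.5,-22.2,3.0],1]
    - [[0,0,0.28],[36.5,-22.2,3.0],1]

```text
clock: 1.48
position: [0.4698, -0.2736, 0.1968]
ee_rot: [3.141, 0.044, -0.0]
force: [-0.2, -0.3, 0.0]
width: 1.005
gripper_force: 0.0
```

```bash
python3 - <<'E'
from h import *
s=readout.observe();print(s["position"],s["ee_rot"],s["force"],s["clock"])
snap("wrist","w2")
E
```

```text
[ 0.46979607 -0.27356304  0.19678303] [ 3.14082152e+00  4.41252973e-02 -4.30893545e-04] [-0.15735969 -0.30140614  0.04000147] 1.4833
```

View pics/w2.png

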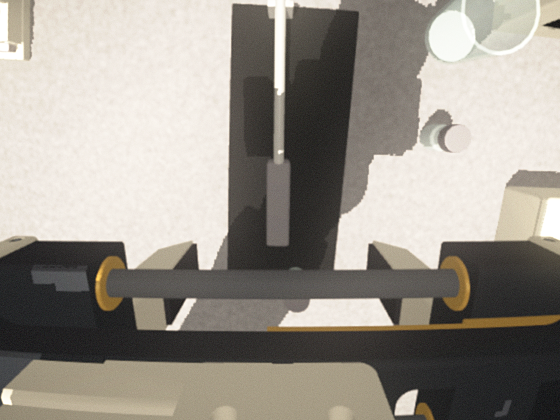

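The close view shows the grey hook between the fingers. The handle top runs from about (278,162) at the front to (278,245) at the back, and the rod reaches the tooth near (283,8).

```bash
python3 - <<'E'
from h import *
i=cams.camera_info("wrist")
for u,v,z in((279,161,.04),(278,245,.038),(280,150,.041),(284,10,.041),(268,161,.04),(290,161,.04)): print(u,v,onz(i,u,v,z).round(4))
E
```

```text
279 161 [ 0.5078 -0.2686  0.04  ]
278 245 [ 0.4182 -0.2698  0.038 ]
280 150 [ 0.5187 -0.2693  0.041 ]
284 10 [ 0.645  -0.2695  0.041 ]
268 161 [ 0.5075 -0.2576  0.04  ]
290 161 [ 0.5081 -0.2795  0.04  ]
```

Emit:
drive_tool:
  commands:
    - [[0,0,0.025],[0.6,-0.4,3],1]
    - [[0,0,0.025],[0.6,-0.4,7],1]
    - [[0,0,0.025],[0.6,-0.4,11],1]
    - [[0,0,0.025],[0.6,-0.4,14],1]
    - [[0,0,0.025],[0.6,-0.4,16.5],1]
    - [[0,0,0.025],[0.6,-0.4,18],1]
    - [[0,0,0.025],[0.6,-0.4,18.7],1]
    - [[0,0,0.025],[0.6,-0.4,18.7],1]
    - [[0,0,0.025],[0.6,-0.4,18.7],1]
    - [[0,0,0.025],[0.6,-0.4,18.7],-1]
    - [[0,0,0.025],[0.6,-0.4,18.7],-1]
    - [[0,0,0.025],[0.6,-0.4,18.7],-1]
    - [[0,0,0.025],[0.6,-0.4,18.7],-1]
    - [[0,0,0.025],[0.6,-0.4,18.7],-1]
    - [[0,0,0.025],[0.6,-0.4,18.7],-1]
    - [[0,0,0.025],[0.6,-0.4,18.7],-1]
    - [[0,0,0.025],[0.6,-0.4,18.7],-1]
    - [[0,0,0.025],[0.6,-0.4,18.7],-1]
    - [[0,0,0.025],[0.6,-0.4,18.7],-1]
  newtons: 50

```text
clock: 3.12
position: [0.4766, -0.2679, 0.0097]
ee_rot: [3.142, 0.009, -0.0]
force: [-0.3, -0.4, -0.9]
width: 0.324
gripper_force: 0.0
```

Emit:
drive_tool:
  commands:
    - [[0,0,0],[0,0,0],-1]
    - [[0,0,0],[0,0,0],-1]
    - [[0,0,0],[0,0,0],-1]
    - [[0,0,0],[0,0,0],-1]
    - [[0,0,0],[0,0,0],-1]
    - [[0,0,0],[0,0,0],-1]
    - [[0,0,0],[0,0,0],-1]
    - [[0,0,0],[0,0,-1],-1]
    - [[0,0,0],[0,0,-3],-1]
    - [[0,0,0],[0,0,-6],-1]
    - [[0,0,0],[0,0,-9],-1]
    - [[0,0,0],[0,0,-11],-1]
    - [[0,0,0],[0,0,-12],-1]
    - [[0,0,0],[0,0,-12],-1]
    - [[0,0,0],[0,0,-12],-1]

```text
clock: 4.37
position: [0.4764, -0.2678, 0.1296]
ee_rot: [3.141, 0.009, 0.0]
force: [-0.6, 1.2, -1.6]
width: 0.263
gripper_force: 50.0
```

```bash
python3 - <<'E'
from h import *
s=readout.observe();print(s["position"],s["ee_rot"],s["force"],s["width"],s["gripper_force"])
snap("wrist","w3")
E
```

```text
[ 0.47642478 -0.26781784  0.12961525] [3.14142625e+00 8.99761267e-03 2.31218317e-04] [-0.60016518  1.17670907 -1.61339832] 0.2633079319746673 49.98176157474518
```

View pics/w3.png

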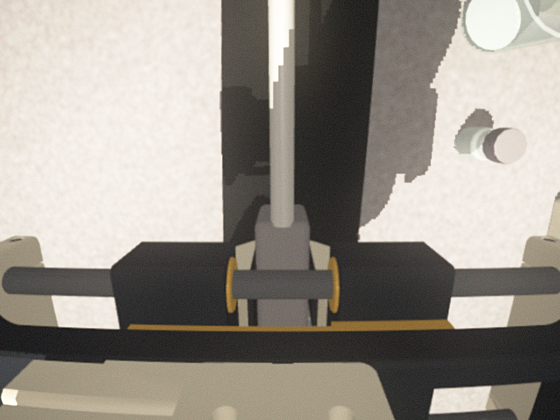

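Emit:
drive_tool:
  commands:
    - [[0,0,0.01],[0,0,-2],-1]
    - [[0,0,0.02],[0,-1,-5],-1]
    - [[0,0,0.03],[1,-3,-8],-1]
    - [[0,0,0.04],[2,-6,-11],-1]
    - [[0,0,0.05],[3,-9,-14],-1]
    - [[0,0,0.06],[4,-12.5,-16],-1]
    - [[0,0,0.07],[5,-16,-17],-1]
    - [[0,0,0.08],[6,-20,-17],-1]
    - [[0,0,0.09],[7,-24,-17],-1]
    - [[0,0,0.1],[8,-28,-17],-1]
    - [[0,0,0.116],[8.6,-32,-17],-1]
    - [[0,0,0.116],[8.6,-36,-17],-1]
    - [[0,0,0.116],[8.6,-38.5,-17],-1]
    - [[0,0,0.116],[8.6,-39.7,-17],-1]
    - [[0,0,0.116],[8.6,-39.7,-17],-1]
    - [[0,0,0.116],[8.6,-39.7,-17],-1]
    - [[0,0,0.116],[8.6,-39.7,-17],-1]

```text
clock: 5.83
position: [0.5604, 0.1275, 0.2987]
ee_rot: [3.135, -0.176, -0.002]
force: [0.3, 0.1, -2.4]
width: 0.254
gripper_force: 50.0
```

```bash
python3 - <<'E'
from h import *
s=readout.observe();print(s["position"],s["ee_rot"],s["force"],s["gripper_force"])
snap("wrist","w4")
i=cams.camera_info("wrist")
a=0.11;c=np.array([.641,.117])
def W(x,y,z): return np.r_[c+np.array([np.cos(a)*x+np.sin(a)*y,-np.sin(a)*x+np.cos(a)*y]),z]
m=cv2.imread('pics/w4.png')
for x in(-.02,-.01,0):
    cv2.line(m,tuple(np.int32(proj(i,W(x,-.109,.024)))),tuple(np.int32(proj(i,W(x,.109,.024)))),(0,0,255),1)
for y in(-.109,-.004,.004,.109):
    cv2.line(m,tuple(np.int32(proj(i,W(0,y,.032)))),tuple(np.int32(proj(i,W(.08,y,.032)))),(255,0,0),1)
cv2.imwrite('pics/w4o.png',m)
E
```

```text
[0.56043022 0.12745047 0.29865898] [ 3.13491064e+00 -1.76412943e-01 -2.29047160e-03] [ 0.26661729  0.10555847 -2.40081069] 49.981534481048584
```

View pics/w4o.png

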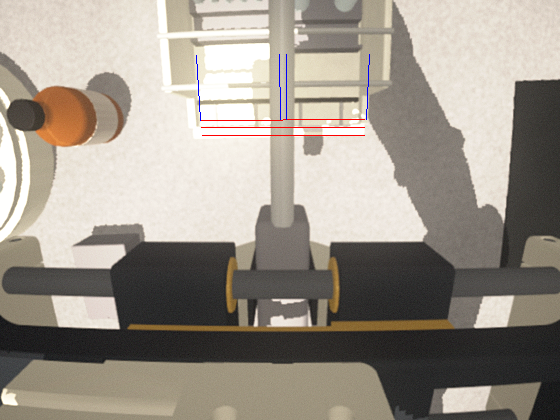

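The wrist view shows the bay across columns 160–390. The large caps are in the right lane at (320,3) and (345,3), and the tray lip is near row 48. I'll enlarge this part without the overlay.

```bash
python3 - <<'E'
import cv2
m=cv2.imread('pics/w4.png')[0:150,150:350+50]
m=cv2.convertScaleAbs(m,alpha=.8)
cv2.imwrite('pics/c4.png',cv2.resize(m,None,fx=3.2,fy=3.2,interpolation=cv2.INTER_CUBIC))
E
```

```text
(no output)
```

View pics/c4.png

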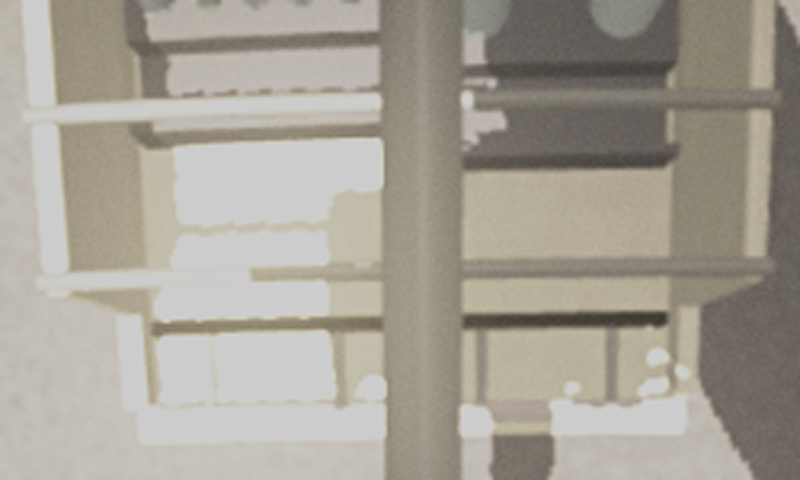

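```bash
python3 - <<'E'
from h import *
i=cams.camera_info("wrist")
P=lambda u,v,z:onz(i,150+u/3.2,v/3.2,z)
bl,br=P(138,424,.024),P(686,418,.024)
for n,p in dict(barL=bl,barR=br,barRfront=P(686,434,.024),barRback=P(686,402,.024),bufL=P(153,326,.022),bufR=P(668,319,.022),bufRfar=P(668,312,.022),lipR=P(672,148,.038),lipm=P(475,150,.038),slipL=P(133,132,.038),wireL=P(40,283,.118),wireR=P(772,265,.118),wire2R=P(775,98,.118)).items(): print(n,p.round(4))
d=bl-br;print(np.linalg.norm(d),"yaw",-np.arctan2(d[0],d[1]),(bl+br)/2)
s=readout.observe();print(i and -np.array(i["R"]).T@np.array(i["t"]))
E
```

```text
barL [0.6386 0.2393 0.024 ]
barR [0.615 0.01  0.024]
barRfront [0.6084 0.0104 0.024 ]
barRback [0.6215 0.0097 0.024 ]
bufL [0.6772 0.2268 0.022 ]
bufR [0.6558 0.0147 0.022 ]
bufRfar [0.6585 0.0145 0.022 ]
lipR [0.7184 0.0127 0.038 ]
lipm [0.7254 0.0886 0.038 ]
slipL [0.748  0.2188 0.038 ]
wireL [0.6844 0.2376 0.118 ]
wireR [0.6631 0.0034 0.118 ]
wire2R [ 7.131e-01 -2.000e-04  1.180e-01]
0.23052374231978934 yaw -0.1028756119077114 [0.62680184 0.12467294 0.024     ]
[0.62850768 0.12029388 0.4573222 ]
```

Emit:
drive_tool:
  commands:
    - [[0,0,-0.011],[-2,1,0],-1]
    - [[0,0,-0.011],[-5,2.5,0],-1]
    - [[0,0,-0.011],[-8,4.3,1],-1]
    - [[0,0,-0.011],[-9.9,5.4,3],-1]
    - [[0,0,-0.011],[-9.9,5.4,6],-1]
    - [[0,0,-0.011],[-9.9,5.4,9],-1]
    - [[0,0,-0.011],[-9.9,5.4,12],-1]
    - [[0,0,-0.011],[-9.9,5.4,15],-1]
    - [[0,0,-0.011],[-9.9,5.4,18],-1]
    - [[0,0,-0.011],[-9.9,5.4,20.5],-1]
    - [[0,0,-0.011],[-9.9,5.4,22.5],-1]
    - [[0,0,-0.011],[-9.9,5.4,23.5],-1]
    - [[0,0,-0.011],[-9.9,5.4,23.8],-1]
    - [[0,0,-0.011],[-9.9,5.4,23.8],-1]
    - [[0,0,-0.011],[-9.9,5.4,23.8],-1]

```text
clock: 7.13
position: [0.4568, 0.0865, 0.0626]
ee_rot: [-3.137, 0.157, -0.002]
force: [-0.4, 0.6, -0.6]
width: 0.259
gripper_force: 50.0
```

```bash
python3 - <<'E'
from h import *
s=readout.observe();print(s["position"],s["ee_rot"],s["force"])
a,i=snap("wrist","w5");b,j=snap("side","d5");c,k=snap("scene","s5")
r=lambda m,x,y,w,h:cv2.resize(m[y:y+h,x:x+w],(400,300),interpolation=cv2.INTER_CUBIC)
cv2.imwrite('pics/c5.png',np.vstack([np.hstack([cv2.resize(a[:210,140:420],(400,300)),r(b,150,160,133,100)]),np.hstack([r(c,250,160,160,120),r(c,310,170,100,75)])]))
R=__import__("scipy.spatial.transform",fromlist=["x"]).Rotation.from_rotvec(s["ee_rot"]).as_matrix()
tip=s["position"]+R@[.1766,0,.0057];print(tip)
for n,q in(("wrist",i),("side",j),("scene",k)): print(n,proj(q,tip),proj(q,tip+np.r_[0,0,.037]))
E
```

```text
[0.45683115 0.0865159  0.06262786] [-3.13746153e+00  1.57157774e-01 -2.16103167e-03] [-0.40569974  0.56958778 -0.64098133]
[0.63255488 0.06886884 0.0571688 ]
wrist [ 283.43028006 -109.10797001] [ 283.73593618 -175.65039527]
side [216.89838334 211.54766459] [216.02542724 202.39036373]
scene [355.07973238 212.4231977 ] [356.29597031 199.84234273]
```

View pics/c5.png

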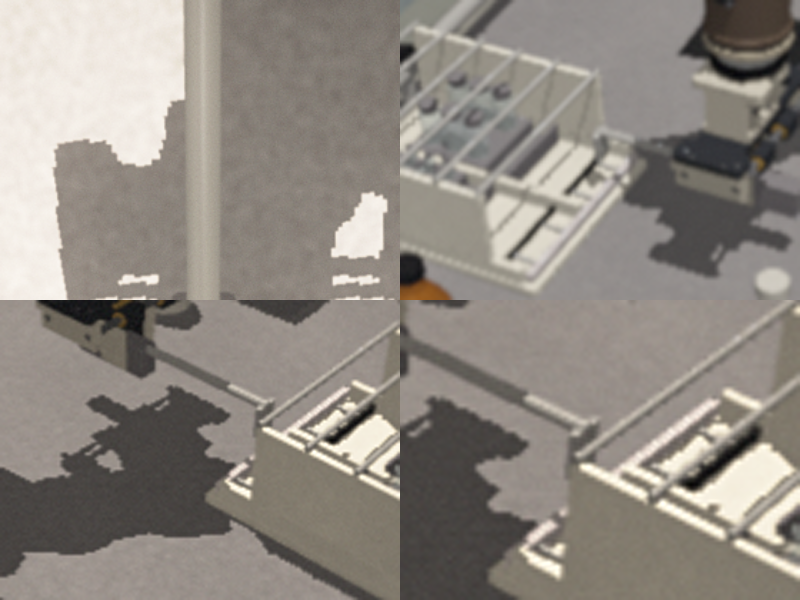

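The tooth sits where predicted: scene (355,205), just in front of the first wire, below guard height. The large caps are in the far lane in the side view. Next I advance under the guard.

Emit:
drive_tool:
  commands:
    - [[0,0,0],[0.5,0,0],-1]
    - [[0,0,0],[1.5,0,0],-1]
    - [[0,0,0],[3,0,0],-1]
    - [[0,0,0],[4.5,0,0],-1]
    - [[0,0,0],[6,0,0],-1]
    - [[0,0,0],[7.5,0,0],-1]
    - [[0,0,0],[9,0,0],-1]
    - [[0,0,0],[10,0,0],-1]
    - [[0,0,0],[10.7,0,0],-1]
    - [[0,0,0],[10.9,0,0],-1]
    - [[0,0,0],[10.9,0,0],-1]
    - [[0,0,0],[10.9,0,0],-1]
    - [[0,0,0],[10.9,0,0],-1]

```text
clock: 8.37
position: [0.5637, 0.0761, 0.0617]
ee_rot: [3.138, -0.155, -0.001]
force: [-0.9, 0.3, -1.8]
width: 0.26
gripper_force: 50.0
```

```bash
python3 - <<'E'
from h import *
s=readout.observe();print(s["position"],s["force"],s["ft_torque"])
c,k=snap("scene","s6");d,j=snap("side","d6")
r=lambda m,x,y,w,h:cv2.resize(m[y:y+h,x:x+w],(400,400),interpolation=cv2.INTER_CUBIC)
cv2.imwrite('pics/c6.png',np.hstack([r(c,340,170,90,90),r(d,140,160,90,90)]))
R=__import__("scipy.spatial.transform",fromlist=["x"]).Rotation.from_rotvec(s["ee_rot"]).as_matrix()
tip=s["position"]+R@[.1766,0,.0057];print(tip, proj(k,tip+[0,0,.037]),proj(j,tip+[0,0,.037]),proj(j,tip))
E
```

```text
[0.56366194 0.07609972 0.06165881] [-0.92673948  0.33996872 -1.81268307] [ 0.03965272  0.01667331 -0.00337224]
[0.73939623 0.05867876 0.05582642] [394.91864436 218.89398268] [187.78740382 194.67188528] [189.0443096  203.69984596]
```

View pics/c6.png

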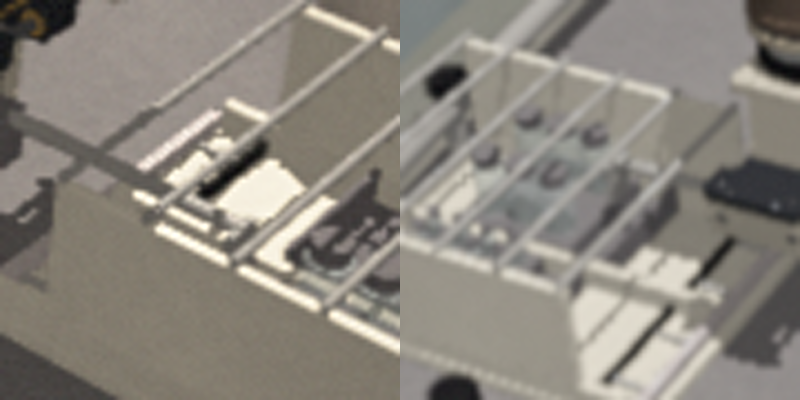

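The side crop shows the tooth at about (189,198), between the lip and the first caps, with no contact force yet. I'll lower it slowly.

Emit:
drive_tool:
  commands:
    - [[0,0,0],[0,0,0.3],-1]
    - [[0,0,0],[0,0,0.6],-1]
    - [[0,0,0],[0,0,0.9],-1]
    - [[0,0,0],[0,0,1.2],-1]
    - [[0,0,0],[0,0,1.5],-1]
    - [[0,0,0],[0,0,1.7],-1]
    - [[0,0,0],[0,0,1.9],-1]
    - [[0,0,0],[0,0,2.1],-1]
    - [[0,0,0],[0,0,2.2],-1]
    - [[0,0,0],[0,0,2.2],-1]

```text
clock: 9.3
position: [0.5643, 0.0759, 0.0395]
ee_rot: [3.138, -0.156, -0.001]
force: [-0.7, 0.7, -0.7]
width: 0.259
gripper_force: 50.0
```

Emit:
drive_tool:
  commands:
    - [[0,0,0],[0,0,0.2],-1]
    - [[0,0,0],[0,0,0.4],-1]
    - [[0,0,0],[0,0,0.6],-1]
    - [[0,0,0],[0,0,0.8],-1]
    - [[0,0,0],[0,0,1.0],-1]
    - [[0,0,0],[0,0,1.15],-1]
    - [[0,0,0],[0,0,1.3],-1]
    - [[0,0,0],[0,0,1.3],-1]
    - [[0,0,0],[0,0,1.3],-1]
    - [[0,0,0],[0,0,1.3],-1]

```text
clock: 10.13
position: [0.5645, 0.076, 0.0268]
ee_rot: [3.138, -0.156, 0.0]
force: [0.5, 0.3, -0.9]
width: 0.254
gripper_force: 50.0
```

Emit:
drive_tool:
  commands:
    - [[0,0,0],[-0.1,0,0],-1]
    - [[0,0,0],[-0.2,0,0],-1]
    - [[0,0,0],[-0.3,0,0],-1]
    - [[0,0,0],[-0.4,0,0],-1]
    - [[0,0,0],[-0.5,0,0],-1]
    - [[0,0,0],[-0.6,0,0],-1]
    - [[0,0,0],[-0.7,0,0],-1]
    - [[0,0,0],[-0.8,0,0],-1]
    - [[0,0,0],[-0.9,0,0],-1]
    - [[0,0,0],[-1.0,0,0],-1]
    - [[0,0,0],[-1.1,0,0],-1]
    - [[0,0,0],[-1.2,0,0],-1]

```text
clock: 11.13
position: [0.553, 0.0772, 0.0268]
ee_rot: [-3.138, 0.156, -0.002]
force: [2.9, 0.4, -2.4]
width: 0.257
gripper_force: 50.0
```

Emit:
drive_tool:
  commands:
    - [[0,0,0],[-0.1,0,0],-1]
    - [[0,0,0],[-0.2,0,0],-1]
    - [[0,0,0],[-0.3,0,0],-1]
    - [[0,0,0],[-0.4,0,0],-1]
    - [[0,0,0],[-0.5,0,0],-1]
    - [[0,0,0],[-0.6,0,0],-1]
    - [[0,0,0],[-0.7,0,0],-1]
    - [[0,0,0],[-0.8,0,0],-1]
    - [[0,0,0],[-0.9,0,0],-1]
    - [[0,0,0],[-1.0,0,0],-1]

```text
clock: 11.97
position: [0.5426, 0.0781, 0.0268]
ee_rot: [3.138, -0.156, 0.0]
force: [3.3, -0.1, -1.3]
width: 0.26
gripper_force: 50.0
```

```bash
python3 - <<'E'
from h import *
s=readout.observe();print(s["position"],s["force"],s["ft_torque"],s["clock"])
E
```

```text
[0.54263081 0.07812744 0.02677326] [ 3.2933165  -0.09540686 -1.27759478] [-0.10588207 -0.54964996  0.11846107] 11.9667
```

Emit:
drive_tool:
  commands:
    - [[0,0,0],[-0.1,0,0],-1]
    - [[0,0,0],[-0.25,0,0],-1]
    - [[0,0,0],[-0.45,0,0],-1]
    - [[0,0,0],[-0.65,0,0],-1]
    - [[0,0,0],[-0.85,0,0],-1]
    - [[0,0,0],[-1.05,0,0],-1]
    - [[0,0,0],[-1.25,0,0],-1]
    - [[0,0,0],[-1.45,0,0],-1]
    - [[0,0,0],[-1.65,0,0],-1]
    - [[0,0,0],[-1.85,0,0],-1]
    - [[0,0,0],[-2.05,0,0],-1]
    - [[0,0,0],[-2.25,0,0],-1]
    - [[0,0,0],[-2.45,0,0],-1]
    - [[0,0,0],[-2.65,0,0],-1]
    - [[0,0,0],[-2.85,0,0],-1]
    - [[0,0,0],[-3.0,0,0],-1]
    - [[0,0,0],[-3.15,0,0],-1]
    - [[0,0,0],[-3.25,0,0],-1]

```text
clock: 13.47
position: [0.51, 0.0814, 0.0267]
ee_rot: [3.138, -0.156, -0.0]
force: [2.7, 0.1, -2.6]
width: 0.256
gripper_force: 50.0
```

Emit:
drive_tool:
  commands:
    - [[0,0,0],[-0.1,0,0],-1]
    - [[0,0,0],[-0.2,0,0],-1]
    - [[0,0,0],[-0.3,0,0],-1]
    - [[0,0,0],[-0.4,0,0],-1]
    - [[0,0,0],[-0.5,0,0],-1]
    - [[0,0,0],[-0.6,0,0],-1]
    - [[0,0,0],[-0.7,0,0],-1]
    - [[0,0,0],[-0.8,0,0],-1]

```text
clock: 14.13
position: [0.5022, 0.0822, 0.0267]
ee_rot: [3.138, -0.156, -0.0]
force: [2.8, 0.4, -1.6]
width: 0.253
gripper_force: 50.0
```

Now small steps, reading the force after each.

Emit:
drive_tool:
  commands:
    - [[0,0,0],[-0.05,0,0],-1]
    - [[0,0,0],[-0.1,0,0],-1]
    - [[0,0,0],[-0.15,0,0],-1]
    - [[0,0,0],[-0.2,0,0],-1]
    - [[0,0,0],[-0.25,0,0],-1]
    - [[0,0,0],[-0.3,0,0],-1]

```text
clock: 14.63
position: [0.4993, 0.0824, 0.0267]
ee_rot: [3.138, -0.156, 0.0]
force: [2.8, -0.5, -2.6]
width: 0.261
gripper_force: 50.0
```

Emit:
drive_tool:
  commands:
    - [[0,0,0],[-0.05,0,0],-1]
    - [[0,0,0],[-0.1,0,0],-1]
    - [[0,0,0],[-0.15,0,0],-1]
    - [[0,0,0],[-0.2,0,0],-1]

```text
clock: 14.97
position: [0.4973, 0.0826, 0.0267]
ee_rot: [3.138, -0.156, 0.0]
force: [2.4, -1.7, -1.3]
width: 0.255
gripper_force: 50.0
```

Emit:
drive_tool:
  commands:
    - [[0,0,0],[-0.05,0,0],-1]
    - [[0,0,0],[-0.1,0,0],-1]
    - [[0,0,0],[-0.15,0,0],-1]
    - [[0,0,0],[-0.2,0,0],-1]

```text
clock: 15.3
position: [0.4967, 0.0828, 0.027]
ee_rot: [-3.137, 0.157, -0.004]
force: [9.1, -1.1, -5.0]
width: 0.259
gripper_force: 50.0
```

The force rose to 9.1 N, about 6 N of it on the buffer. I'll hold there.

Emit:
drive_tool:
  commands:
    - [[0,0,0],[0,0,0],-1]
    - [[0,0,0],[0,0,0],-1]
    - [[0,0,0],[0,0,0],-1]

```text
clock: 15.55
position: [0.4966, 0.0828, 0.0269]
ee_rot: [-3.137, 0.157, -0.003]
force: [6.6, -0.8, -4.0]
width: 0.254
gripper_force: 50.0
```

Emit:
drive_tool:
  commands:
    - [[0,0,0],[-0.03,0,0],-1]
    - [[0,0,0],[-0.05,0,0],-1]
    - [[0,0,0],[-0.05,0,0],-1]
    - [[0,0,0],[-0.05,0,0],-1]

```text
clock: 15.88
position: [0.4966, 0.0828, 0.027]
ee_rot: [-3.137, 0.157, -0.005]
force: [9.7, -1.3, -4.3]
width: 0.259
gripper_force: 50.0
```

Emit:
drive_tool:
  commands:
    - [[0,0,0],[0,0,0],-1]
    - [[0,0,0],[0,0,0],-1]
    - [[0,0,0],[0,0,0],-1]
    - [[0,0,0],[0,0,0],-1]

```text
clock: 16.22
position: [0.4966, 0.0828, 0.027]
ee_rot: [-3.137, 0.157, -0.005]
force: [9.4, -1.1, -5.3]
width: 0.261
gripper_force: 50.0
```

Emit:
drive_tool:
  commands:
    - [[0,0,0],[0,0,0],-1]
    - [[0,0,0],[0,0,0],-1]
    - [[0,0,0],[0,0,0],-1]
    - [[0,0,0],[0,0,0],-1]
    - [[0,0,0],[0.05,0,0],-1]
    - [[0,0,0],[0.1,0,0],-1]
    - [[0,0,0],[0.2,0,0],-1]
    - [[0,0,0],[0.3,0,0],-1]
    - [[0,0,0],[0.45,0,0],-1]
    - [[0,0,0],[0.6,0,0],-1]
    - [[0,0,0],[0.8,0,0],-1]
    - [[0,0,0],[1.0,0,0],-1]
    - [[0,0,0],[1.1,0,0],-1]
    - [[0,0,0],[1.1,0,0],-1]
    - [[0,0,0],[1.1,0,0],-1]

```text
clock: 17.47
position: [0.5058, 0.0818, 0.0267]
ee_rot: [3.138, -0.156, -0.0]
force: [-0.8, 0.1, -1.8]
width: 0.255
gripper_force: 50.0
```

```bash
python3 - <<'E'
from h import *
s=readout.observe();print(s["position"],s["force"],s["ft_torque"],s["clock"])
E
```

```text
[0.50576437 0.0818177  0.02667955] [-0.75639468  0.10918574 -1.8364528 ] [0.04004848 0.06646555 0.00338501] 17.4667
```

Emit:
drive_tool:
  commands:
    - [[0,0,0],[0,0,-0.3],-1]
    - [[0,0,0],[0,0,-0.7],-1]
    - [[0,0,0],[0,0,-1.2],-1]
    - [[0,0,0],[0,0,-1.8],-1]
    - [[0,0,0],[0,0,-2.4],-1]
    - [[0,0,0],[0,0,-3.0],-1]
    - [[0,0,0],[0,0,-3.5],-1]
    - [[0,0,0],[0,0,-3.8],-1]
    - [[0,0,0],[0,0,-3.8],-1]
    - [[0,0,0],[-0.5,0,-3.8],-1]
    - [[0,0,0],[-1.5,0,-3.8],-1]
    - [[0,0,0],[-3.0,0,-3.8],-1]
    - [[0,0,0],[-4.5,0,-3.8],-1]
    - [[0,0,0],[-6,0,-3.8],-1]
    - [[0,0,0],[-7.3,0,-3.8],-1]
    - [[0,0,0],[-8,0,-3.8],-1]
    - [[0,0,0],[-8,0,-3.8],-1]

```text
clock: 18.88
position: [0.4238, 0.0897, 0.0644]
ee_rot: [3.137, -0.154, -0.003]
force: [-0.7, -0.2, -1.5]
width: 0.256
gripper_force: 50.0
```

```bash
python3 - <<'E'
from h import *
s=readout.observe();print(s["position"],s["ee_rot"],s["force"],s["clock"])
c,k=snap("scene","s7");d,j=snap("side","d7")
r=lambda m,x,y,w,h:cv2.resize(m[y:y+h,x:x+w],(400,400),interpolation=cv2.INTER_CUBIC)
cv2.imwrite('pics/c7.png',np.hstack([r(c,240,150,140,140),r(d,150,160,100,100)]))
R=__import__("scipy.spatial.transform",fromlist=["x"]).Rotation.from_rotvec(s["ee_rot"]).as_matrix()
tip=s["position"]+R@[.1766,0,.0057];print(tip)
for q,(x,y,f) in((k,(240,150,400/140)),(j,(150,160,4))):
  for h in(0,.037): print((proj(q,tip+[0,0,h])-[x,y])*f)
E
```

```text
[0.42375652 0.08969572 0.06444798] [ 3.13703712e+00 -1.53866374e-01 -3.02719880e-03] [-0.74217886 -0.23822908 -1.51359723] 18.8833
[0.59949734 0.0724094  0.05841475]
[297.80574865 161.3673888 ]
[300.62098039 125.65417164]
[303.09048668 215.71273275]
[300.11349209 178.90494678]
```

View pics/c7.png

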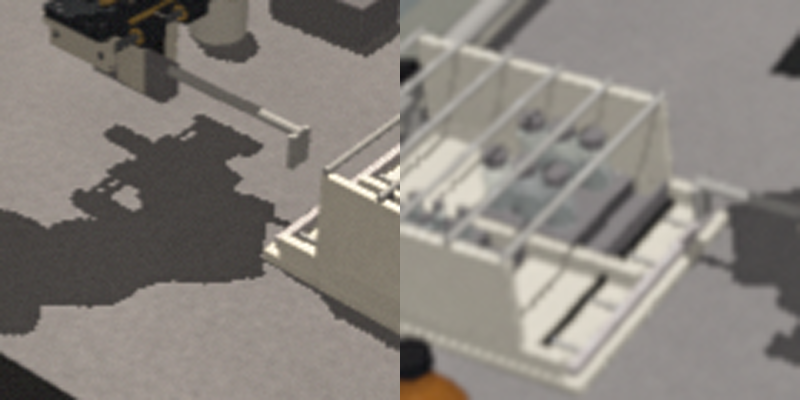

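The tray sits against the black buffer strip (side view about (225,215)), and the hook is free and straight in the grip. I'll carry it back over the mat.

Emit:
drive_tool:
  commands:
    - [[0,0,0],[0,0,-1.5],-1]
    - [[0,0,0],[0,0.5,-4],-1]
    - [[0,0,-0.01],[0.3,2,-6.5],-1]
    - [[0,0,-0.02],[1,5,-8],-1]
    - [[0,0,-0.03],[2,8,-8],-1]
    - [[0,0,-0.04],[3,11.5,-8],-1]
    - [[0,0,-0.05],[4,15,-8],-1]
    - [[0,0,-0.06],[5,18.5,-8],-1]
    - [[0,0,-0.07],[6,22,-8],-1]
    - [[0,0,-0.08],[7,25.5,-8],-1]
    - [[0,0,-0.09],[8,29,-8],-1]
    - [[0,0,-0.1],[8.5,32,-8],-1]
    - [[0,0,-0.1],[8.7,34.3,-8],-1]
    - [[0,0,-0.1],[8.7,35.1,-8],-1]
    - [[0,0,-0.1],[8.7,35.1,-8],-1]
    - [[0,0,-0.1],[8.7,35.1,-8],-1]
    - [[0,0,-0.1],[8.7,35.1,-8],-1]

```text
clock: 20.4
position: [0.4784, -0.2664, 0.1446]
ee_rot: [-3.141, -0.004, -0.0]
force: [0.1, -0.5, -1.2]
width: 0.261
gripper_force: 50.0
```

Emit:
drive_tool:
  commands:
    - [[0,0,0],[0,0,2],-1]
    - [[0,0,0],[0,0,5],-1]
    - [[0,0,0],[0,0,8],-1]
    - [[0,0,0],[0,0,10.5],-1]
    - [[0,0,0],[0,0,12],-1]
    - [[0,0,0],[0,0,12.6],-1]
    - [[0,0,0],[0,0,12.9],-1]
    - [[0,0,0],[0,0,13.1],-1]
    - [[0,0,0],[0,0,13.3],-1]
    - [[0,0,0],[0,0,13.4],-1]
    - [[0,0,0],[0,0,13.4],-1]
    - [[0,0,0],[0,0,13.4],-1]

```text
clock: 21.4
position: [0.4783, -0.2683, 0.0114]
ee_rot: [3.141, 0.001, 0.002]
force: [-0.8, 0.7, -1.6]
width: 0.258
gripper_force: 50.0
```

Another 1.5 mm down to touch, then open slowly.

Emit:
drive_tool:
  commands:
    - [[0,0,0],[0,0,0.05],-1]
    - [[0,0,0],[0,0,0.1],-1]
    - [[0,0,0],[0,0,0.15],-1]
    - [[0,0,0],[0,0,0.15],-1]
    - [[0,0,0],[0,0,0.15],-1]

```text
clock: 21.82
position: [0.4781, -0.2683, 0.0097]
ee_rot: [3.141, 0.001, 0.001]
force: [-1.3, 1.0, 6.1]
width: 0.259
gripper_force: 50.0
```

Emit:
drive_tool:
  commands:
    - [[0,0,0],[0,0,0],-0.2]
    - [[0,0,0],[0,0,0],-0.2]
    - [[0,0,0],[0,0,0],0.2]
    - [[0,0,0],[0,0,0],0.6]
    - [[0,0,0],[0,0,0],1]
    - [[0,0,0],[0,0,0],1]
    - [[0,0,0],[0,0,0],1]
    - [[0,0,0],[0,0,0],1]
    - [[0,0,0],[0,0,0],1]
    - [[0,0,0],[0,0,0],1]
    - [[0,0,0],[0,0,0],1]
    - [[0,0,0],[0,0,0],1]

```text
clock: 22.82
position: [0.4779, -0.2681, 0.0092]
ee_rot: [-3.142, -0.001, 0.0]
force: [-0.2, -0.5, 0.1]
width: 0.992
gripper_force: 0.0
```

Emit:
drive_tool:
  commands:
    - [[0,0,0],[0,0,-1],1]
    - [[0,0,0],[0,0,-3],1]
    - [[0,0,0],[0,0,-6],1]
    - [[0,0,0],[0,0,-10],1]
    - [[0,0,0],[0,0,-14],1]
    - [[0,0,0],[0,0,-17],1]
    - [[0,0,0],[0,0,-18],1]
    - [[0,0,0],[0,0,-18],1]

```text
clock: 23.48
position: [0.4796, -0.2689, 0.1932]
ee_rot: [3.139, 0.001, 0.009]
force: [0.5, -0.5, 0.2]
width: 1.002
gripper_force: 0.0
```

```bash
python3 - <<'E'
from h import *
s=readout.observe();print(s["position"],s["force"],s["width"],s["clock"])
c,k=snap("scene","s8");d,j=snap("side","d8");w,_=snap("wrist","w8")
r=lambda m,x,y,q,h:cv2.resize(m[y:y+h,x:x+q],(400,300),interpolation=cv2.INTER_CUBIC)
cv2.imwrite('pics/c8.png',np.vstack([np.hstack([r(c,140,235,160,120),r(d,235,150,100,75)]),np.hstack([r(w,0,0,560,420),r(d,140,170,120,90)])]))
E
```

```text
[ 0.47963772 -0.26888172  0.19315022] [ 0.50941209 -0.54377015  0.15034789] 1.0021169433040544 23.4833
```

View pics/c8.png

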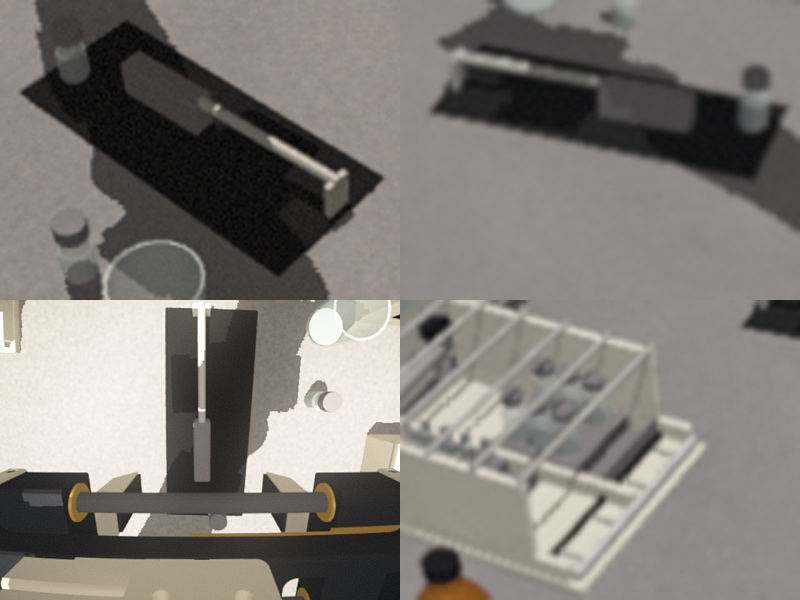

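The pictures show the hook flat on the mat and upright. The large tray is against the buffer, and the bystanders have not moved. I'm handing the job in.

```bash
python3 -c "
from h import *
print(job.sign_off())"
```

```text
the job is handed in; nothing more can be done
None
```

The job is handed in (no verdict was returned): the large-vial tray was drawn against the buffer at about 6–7 N net (estimated), is still resting there in the last pictures, and the hook lies flat back on the mat.

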